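# Sort salvaged electronic parts into the colour-coded trays

### The arm

A 6-joint arm with a two-finger parallel gripper is mounted at the origin on the work surface. World frame = base frame: x ahead of the robot, y to its left, z up, the work surface at z = 0. Lengths are in m, angles in rad, forces in N, time in s.
With the tool pointing down it reaches from about 0.375 to 0.9 m from the base axis. Payload 3.1 kg.
Tool frame: the origin (TCP) lies at the very end of the fingers, on their centre line; the grasp point (between the pads) lies 19 mm behind it; z points along the fingers, y is the direction in which the jaws open and shut (so a half turn about z gives the same grasp; the last joint's range is limited). The gripper opens to 87 mm and grips with 3 to 60 N. Pads are 19 mm wide; open, the fingers measure 117 mm over their backs; the gripper's body (75 mm by 190 mm) begins 51 mm behind the grasp point.
Start: joints at [-1.423, 0.527, 1.433, -0, 1.181, -0.178], TCP at [0.201, -0.592, 0.223] pointing down, gripper open.
Joint ranges: [-3.08, 3.08], [-0.75, 2.2], [0.22, 2.44], [-1.43, 4.57], [0, 2.65], [-2.85, 2.85]. Speed limits (rad/s): [2.79, 2.79, 3.14, 3.14, 3.14, 3.14].

### API

Orientations are given as a unit quaternion [x, y, z, w].
In Python, from rig import robot gives the robot as it stands. The module is installed in compiled form; this text tells all that it offers.
- The arm moves only by the tool carry_out, never from a script. Its argument "series" is a list of rows, each a list of 7 numbers: the shift along the tool's x, y, z in mm, then the turn, a rotation vector about the tool's x, y, z in degrees, then the gripper command: -1 is shut, 1 is fully open, values between are in proportion. In form: [[tx, ty, tz, rx, ry, rz, claw], ...]. A call has 1 to 8 rows; each row is the pose to reach, as a shift and turn from the pose measured when the call began, along the tool's axes at that moment; what a row does not reach only later rows make up. A row lasts 1/8 s, in which the tool goes at most 62.5 mm and 10.7 degrees, less where a joint would pass 70% of its speed; a pose out of reach is approached as far as the arm can. A call with a gripper value outside its range is refused whole. The fingers move at their own pace and stop on an object; "force" is the grip in N (left out, the last holds). Time passes only in rows, so rows that repeat a pose let the fingers close. It gives the time, the measured TCP pose, the force and the opening at its end, in the units of the state.
- robot.get_obs(): the state, without advancing time (a new reading comes with each control period).
- robot.camera(name): name is "scene" or "top" or "wrist"; returns a dict with "pixels" (480x640x3 uint8, red, green, blue), "fx", "fy", "cx", "cy" (pixels), "position" and "attitude" of the camera in the world. Camera axes: x right, y down, z forward; pixel columns grow to the right and rows downward; lengths in m; the calibration is good to about 2 mm. A picture is of the moment at which its call begins. There is no depth.
- robot.hand_in(): hands the job in, once; it reports no verdict.
The state is a dict: "time": time; "q": joint angles; "joint_velocities": joint speeds; "joint_torque": joint torques, N m; "position": TCP position; "tool_rot": TCP orientation; "ft_force": force on the tool from outside, world axes, zero at the start; "moment": the same for the moment, N m; "grip_width": finger opening in m.
Only numpy, scipy, OpenCV 4.12 (cv2) and the standard library are available. Lean on these libraries where they do the work, as an engineer would, in place of code of your own. Each camera call takes 0.05 s, during which the arm holds its last target.

### The job

Sort the five salvaged parts into the trays: both capacitors into the blue tray, both heat sinks into the green tray and the transformer into the red tray. Set each one down gently, without dropping it, so that it stands upright on its base on the tray's floor, and let go. Leave the screw jar and the multimeter where they are.

Things in the scene. Friction and masses are not known exactly. Their poses are not given: they have to be found in the camera images.
- capacitor_black: Large electrolytic capacitor: upright black cylinder, diameter 35, height 50, silver disc top, white stripe down one side, about 70 g. All sizes in mm. Origin: centre of its underside, z up. Loose, starts upright on the work surface.
- capacitor_blue: Electrolytic capacitor: upright blue cylinder, diameter 30, height 45, silver disc top, white stripe down one side, about 50 g. All sizes in mm. Origin: centre of its underside, z up. Loose, starts upright on the work surface.
- heatsink_silver: Bare aluminium heat sink: finned block 40 x 40 x 40 high, seven upright fins that run along its x and stand on an 8 thick base; can be gripped across x or y, about 90 g. All sizes in mm. Origin: centre of its underside, z up. Loose, starts upright on the work surface.
- heatsink_black: Black heat sink: finned block 42 (x) x 30 (y) x 45 high, five upright fins that run along its x and stand on an 8 thick base; can be gripped across x or y, about 80 g. All sizes in mm. Origin: centre of its underside, z up. Loose, starts upright on the work surface.
- transformer: Small mains transformer: dark iron core, 50 (x) x 20 (y), top at height 44, on a steel foot 50 x 34 x 3; an orange coil 30 (x) x 38 (y) runs through it from height 9 to 35. Grip across x on the two flat 50 apart end faces of the core; about 220 g. All sizes in mm. Origin: centre of its underside, z up. Loose, starts upright on the work surface.
- tray_blue: Blue shallow open plastic tray, fixed to the work surface, outside 120 (its x) x 140 (its y) x 18 high, walls and floor 4 thick, so the inside is 112 x 132 and the floor lies 4 above the work surface. All sizes in mm. Origin: centre of its underside, z up. Its spot and yaw vary.
- tray_green: Green shallow open plastic tray, fixed to the work surface, outside 120 (its x) x 140 (its y) x 18 high, walls and floor 4 thick, so the inside is 112 x 132 and the floor lies 4 above the work surface. All sizes in mm. Origin: centre of its underside, z up. Its spot and yaw vary.
- tray_red: Red shallow open plastic tray, fixed to the work surface, outside 120 (its x) x 140 (its y) x 18 high, walls and floor 4 thick, so the inside is 112 x 132 and the floor lies 4 above the work surface. All sizes in mm. Origin: centre of its underside, z up. Its spot and yaw vary.
- screw_jar: Bystander to be left alone: clear round jar of brass screws with a white lid, diameter 45, height 52, standing among the parts. All sizes in mm. Origin: centre of its underside.
- multimeter: Bystander to be left alone: yellow multimeter lying face up at the left of the work area, 150 (x) x 75 (y) x 33 high (dial up to 42). All sizes in mm. Origin: centre of its underside.

How it is judged:
By the outcome, as a careful person would: the job done as asked, in the order asked, and still so for the second after the job is handed in, with the robot touching nothing.
It also fails if it takes over 112 s, if anything falls off the work surface, if the arm or the gripper's body presses on something with over 40 N, if the wrist force passes 120 N, or if a joint passes its speed limit or range.

## Working session

There is one attempt and no reset: what is moved stays moved. The work goes in short steps, Python scripts to look and compute and a tool call to move; the robot and the scene stay as the last step left them, time stands still between calls to the robot, and variables do not carry over. Pictures are saved under pics/ and viewed, and the job is handed in when it is done.

Besides the shell and the picture viewer there is one more tool, called after "Emit:" as name(argument=value, ...) on one line, values as JSON. carry_out: Moves the arm, as the interface text tells. Its arguments: {"type":"object","properties":{"series":{"type":"array"},"force":{"type":"number"}},"required":["series"]}

```bash
mkdir -p pics; cat > h.py <<'E'
import numpy as np, cv2
from rig import robot
from scipy.spatial.transform import Rotation as R
def shot(name,fn):
    c=robot.camera(name); cv2.imwrite('pics/'+fn+'.png',cv2.cvtColor(c['pixels'],cv2.COLOR_RGB2BGR))
    np.save('pics/'+fn+'.npy',{k:c[k] for k in c},allow_pickle=True); return c
def load(fn): return np.load('pics/'+fn+'.npy',allow_pickle=True).item()
def rot(a):
    a=np.array(a,float); return a if a.shape==(3,3) else R.from_quat(a).as_matrix()
def ray(c,u,v,z):
    d=rot(c['attitude'])@np.array([(u-c['cx'])/c['fx'],(v-c['cy'])/c['fy'],1]); p=np.array(c['position'])
    return p+d*(z-p[2])/d[2]
def proj(c,P):
    p=rot(c['attitude']).T@(np.array(P)-np.array(c['position'])); return c['fx']*p[0]/p[2]+c['cx'],c['fy']*p[1]/p[2]+c['cy']
E
python3 - <<'E'
from h import *
for n in ['top','scene']:
    c=shot(n,n+'0'); print({k:c[k] for k in c if k!='pixels'})
print(robot.get_obs())
E
```

```text
{'fx': 553.056588672426, 'fy': 553.056588672426, 'cx': 317.2465495537608, 'cy': 241.3844748311528, 'position': array([0.29002054, 0.0801702 , 1.17575542]), 'attitude': array([-0.68117541,  0.72462845, -0.07718609,  0.07039868])}
{'fx': 439.7572177434505, 'fy': 439.7572177434505, 'cx': 319.00426939722365, 'cy': 240.33333923233445, 'position': array([1.16420896, 0.1570856 , 0.61269282]), 'attitude': array([ 0.60227278,  0.68829779, -0.30813681, -0.26184987])}
{'time': 0.1, 'q': array([-1.42250489e+00,  5.28380470e-01,  1.43376962e+00, -2.48534895e-05,
        1.18138088e+00, -1.78503828e-01]), 'joint_velocities': array([ 6.01300880e-06, -1.59871876e-03, -3.23761488e-03,  5.84222359e-04,
       -2.35386606e-04,  1.99156248e-04]), 'joint_torque': array([-8.69932792e-04, -4.40987134e+01, -1.77150983e+01,  6.35385001e-02,
        5.34022122e-02, -4.69226109e-05]), 'position': array([ 0.20055184, -0.59125998,  0.22166646]), 'tool_rot': array([ 9.86679049e-01,  1.62676107e-01,  3.14923920e-06, -9.69220141e-04]), 'ft_force': array([-0.20046754, -0.22031318, -0.67053936]), 'moment': array([-0.01657038,  0.03671024, -0.02770307]), 'grip_width': 0.08718776914634413}
```

View pics/top0.png

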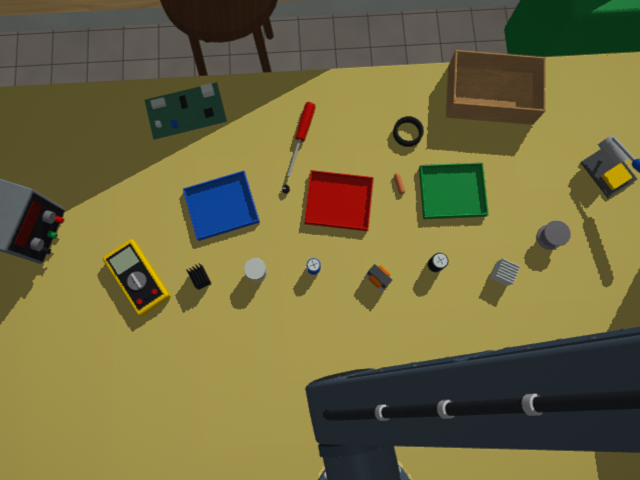

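View pics/scene0.png

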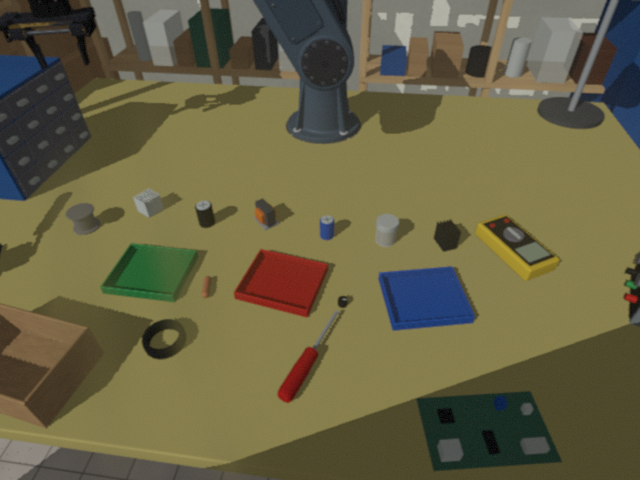

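The top view shows the row of parts: black sink (198,277), jar (255,269), blue capacitor (314,266), transformer (380,276), black capacitor (438,262) and silver sink (506,272). The trays are blue (221,206), red (339,201) and green (453,191). I'll zoom in to measure.

```bash
python3 - <<'E'
from h import *
c=load('top0'); im=cv2.cvtColor(c['pixels'],cv2.COLOR_RGB2BGR)
S=10
pp=[('bs',198,276),('jar',255,269),('cb',314,267),('tr',380,277),('ck',438,262),('ss',506,272)]
tiles=[]
for n,u,v in pp:
    t=cv2.resize(im[v-18:v+18,u-18:u+18],None,fx=7,fy=7,interpolation=cv2.INTER_NEAREST)
    for k in range(0,36,6):
        cv2.putText(t,str(u-18+k),(k*7,8),0,0.3,(0,0,255),1);cv2.putText(t,str(v-18+k),(0,k*7+8),0,0.3,(255,0,0),1)
    tiles.append(t)
cv2.imwrite('pics/tiles.png',np.vstack([np.hstack(tiles[:3]),np.hstack(tiles[3:])]))
hsv=cv2.cvtColor(im,cv2.COLOR_BGR2HSV)
for n,lo,hi,(u,v) in [('blue',(105,120,30),(130,255,255),(221,206)),('red',(170,150,30),(180,255,255),(339,201)),('green',(60,120,30),(85,255,255),(453,191))]:
    m=cv2.inRange(hsv,lo,hi)
    if n=='red': m|=cv2.inRange(hsv,(0,180,30),(6,255,255))
    k,l,s,_=cv2.connectedComponentsWithStats(m)
    i=l[v,u]; pts=np.argwhere(l==i)[:,::-1].astype(np.float32)
    W=np.array([ray(c,a,b,0.018)[:2] for a,b in pts],np.float32)
    r=cv2.minAreaRect(W*1000); print(n,s[i],r)
for n,u,v in pp: print(n,ray(c,u,v,0.045))
E
```

```text
blue [ 183  171   76   69 3479] ((628.9277954101562, 265.790771484375), (122.27188110351562, 138.85968017578125), 13.934329986572266)
red [ 305  171   68   60 3386] ((624.4965209960938, 9.323211669921875), (137.3002471923828, 121.34014892578125), 79.81119537353516)
green [ 419  163   69   56 3386] ((631.6007080078125, -241.20040893554688), (139.71620178222656, 120.96814727783203), 88.8892593383789)
bs [0.47181137 0.31160221 0.045     ]
jar [0.47916711 0.19380356 0.045     ]
cb [0.47583445 0.07179894 0.045     ]
tr [ 0.44660866 -0.06280886  0.045     ]
ck [ 0.4704746  -0.18567327  0.045     ]
ss [ 0.4409358 -0.323884   0.045    ]
```

View pics/tiles.png

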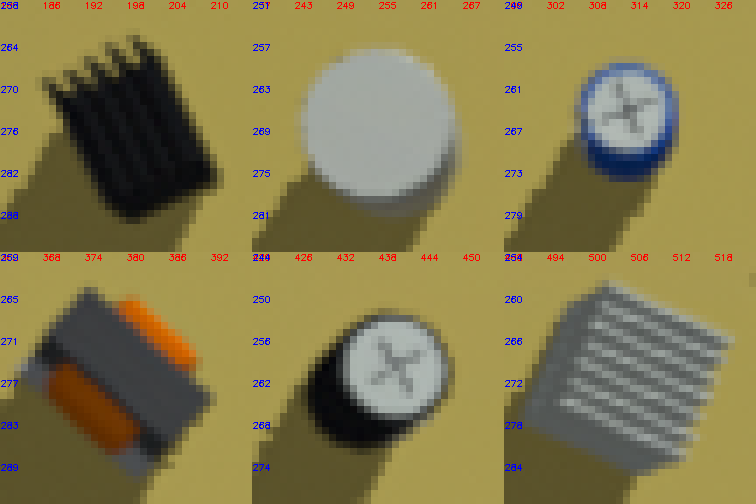

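```bash
cat >> h.py <<'E'
def need(x,y,z,phi):
    """shift (mm, tool axes) and rz (deg) for TCP at x,y,z (m), pointing down, jaw (tool y) yaw phi deg mod 180"""
    o=robot.get_obs(); M=rot(o['tool_rot']); p=np.array(o['position'])
    cur=np.degrees(np.arctan2(M[1,1],M[0,1]))
    best=[]
    for k in range(-3,4):
        q6=np.degrees(o['q'][5])-( (phi+180*k)-cur)+np.degrees(np.arctan2(y,x)-np.arctan2(p[1],p[0]))
        best.append((abs(phi+180*k-cur),phi+180*k,q6))
    best=[b for b in best if abs(b[2])<150]; b=min(best)
    yy=np.radians(b[1]); Y=np.array([np.cos(yy),np.sin(yy),0]);Z=np.array([0,0,-1.]);X=np.cross(Y,Z)
    D=np.c_[X,Y,Z]
    s=M.T@(np.array([x,y,z])-p)*1000; rv=R.from_matrix(M.T@D).as_rotvec(degrees=True)
    print('t',round(o['time'],2),'shift',s.round(1),'rotvec',rv.round(2),'q6end',round(b[2]),'rows',round(max(np.linalg.norm(s)/62.5,np.linalg.norm(rv)/10.7),1),'f',np.round(o['ft_force'],1),'w',round(o['grip_width']*1000,1))
E
python3 - <<'E'
from h import *
from scipy.optimize import minimize
c=load('top0'); im=cv2.cvtColor(c['pixels'],cv2.COLOR_RGB2BGR); hsv=cv2.cvtColor(im,cv2.COLOR_BGR2HSV)
bg=((hsv[...,0]>18)&(hsv[...,0]<33)&(hsv[...,1]>80)&(hsv[...,2]>60)).astype(np.uint8)
def box(dx,dy,z0,z1): return np.array([[sx*dx/2,sy*dy/2,z] for sx in(-1,1) for sy in(-1,1) for z in(z0,z1)])/1000
def cyl(d,h): return np.array([[d/2*np.cos(a),d/2*np.sin(a),z] for a in np.linspace(0,6.28,40) for z in(0,h)])/1000
parts={'bs':([box(42,30,0,45)],198,276,None),'ss':([box(40,40,0,40)],506,272,None),'tr':([box(50,20,0,44),box(50,34,0,3),box(30,38,9,35)],380,277,None),
'cb':([cyl(30,45)],314,266,0),'ck':([cyl(35,50)],438,262,0),'jar':([cyl(45,52)],255,269,0)}
K=8
for n,(hs,u,v,fy) in parts.items():
    w=26; fg=(1-bg[v-w:v+w,u-w:u+w]).copy()
    kk,l,s,ce=cv2.connectedComponentsWithStats(fg); i=1+np.argmax(s[1:,4]); fg=(l==i).astype(np.float32)
    big=cv2.resize(fg,None,fx=K,fy=K,interpolation=cv2.INTER_LINEAR)
    def cost(p):
        m=np.zeros((2*w*K,2*w*K),np.uint8); a=p[2]/57.3 if fy is None else 0
        Rm=np.array([[np.cos(a),-np.sin(a),0],[np.sin(a),np.cos(a),0],[0,0,1]])
        for h in hs:
            q=np.array([proj(c,Rm@x+[p[0]/1000,p[1]/1000,0]) for x in h]); q=((q-[u-w,v-w]+.5)*K).astype(np.float32)
            cv2.fillConvexPoly(m,cv2.convexHull(np.round(q).astype(np.int32)),1)
        return np.abs(m-big).sum()/K/K
    p0=ray(c,u,v,0.02)*1000; best=None
    for a in (range(-90,90,20) if fy is None else [0]):
        r=minimize(cost,[p0[0],p0[1],a],method='Nelder-Mead',options=dict(initial_simplex=[[p0[0],p0[1],a],[p0[0]+8,p0[1],a],[p0[0],p0[1]+8,a],[p0[0],p0[1],a+12]],xatol=.1,fatol=.1))
        if best is None or r.fun<best.fun: best=r
    print(n,best.x.round(1),'err px',round(best.fun,1),'of',fg.sum())
for t,r in dict(blue=((628.93,265.79),(122.27,138.86),13.934),red=((624.5,9.32),(137.3,121.3),79.81),green=((631.6,-241.2),(139.7,121),88.89)).items():
    b=cv2.boxPoints(r); e=b[1]-b[0]; f=b[2]-b[1]
    print(t,[(round(float(np.linalg.norm(x))),round(float(np.degrees(np.arctan2(x[1],x[0]))),1)) for x in(e,f)])
E
```

```text
bs [474.1 315.1  25.7] err px 65.8 of 344.0
ss [ 445.1 -329.7   60.1] err px 35.2 of 540.0
tr [451.4 -63.1  44.1] err px 38.3 of 425.0
cb [481.7  73.5   4. ] err px 17.8 of 213.0
ck [ 472.7 -188.6    2.6] err px 36.7 of 292.0
jar [481.1 195.3   6.2] err px 37.4 of 433.0
blue [(139, -76.1), (122, 13.9)]
red [(121, -10.2), (137, 79.8)]
green [(121, -1.1), (140, 88.9)]
```

```bash
python3 -c "
from h import *
need(.473,-.189,.11,13.9)"
```

```text
t 0.1 shift [ 387.1 -293.3  112.4] rotvec [-7.000e-02 -1.000e-01 -8.518e+01] q6end -46 rows 8.0 f [-0.2 -0.2 -0.7] w 87.2
```

Emit:
carry_out(series=[[387,-293,112,0,0,-85,1],[387,-293,112,0,0,-85,1],[387,-293,112,0,0,-85,1],[387,-293,112,0,0,-85,1],[387,-293,112,0,0,-85,1],[387,-293,112,0,0,-85,1],[387,-293,112,0,0,-85,1],[387,-293,112,0,0,-85,1]], force=20)

```text
time: 1.1
position: [0.4739, -0.1876, 0.1098]
tool_rot: [0.615, 0.788, 0.001, -0.001]
ft_force: [0.7, -1.0, 0.2]
grip_width: 0.0869
```

Emit:
carry_out(series=[[0,0,0,0,0,0,1],[0,0,0,0,0,0,1]])

```text
time: 1.35
position: [0.4738, -0.1875, 0.1095]
tool_rot: [0.615, 0.788, 0.0, -0.001]
ft_force: [1.4, -0.1, 0.0]
grip_width: 0.087
```

```bash
python3 -c "
from h import *
need(.473,-.189,.11,13.9)
shot('wrist','w1');shot('top','t1')
c=load('w1');print(proj(c,[.473,-.189,.05]),c['position'])"
```

```text
t 1.35 shift [-1.3 -1.2 -0.5] rotvec [-0.02 -0.12  0.17] q6end -48 rows 0.0 f [ 1.4 -0.1  0. ] w 87.0
(np.float64(306.68838194354635), np.float64(257.5635736111846)) [ 0.45476761 -0.11147871  0.27328444]
```

View pics/w1.png

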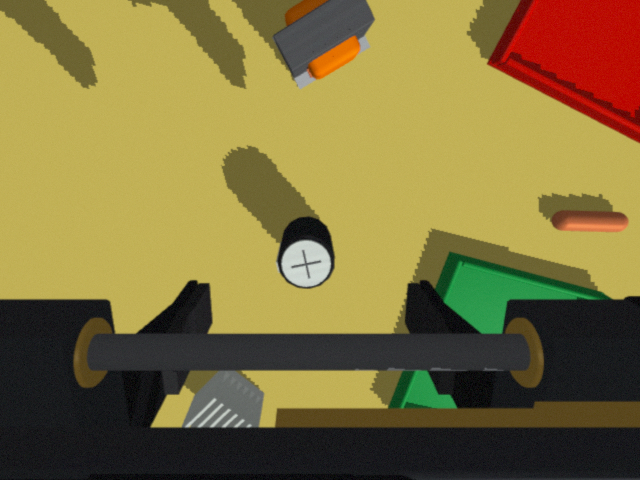

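The capacitor disc sits at (306,263), about 3 mm from where I predicted. I'll descend with that correction.

Emit:
carry_out(series=[[-3,-1,45,0,0,0,1],[-3,-1,80,0,0,0,1],[-3,-1,97,0,0,0,1],[-3,-1,97,0,0,0,-1],[-3,-1,97,0,0,0,-1],[-3,-1,97,0,0,0,-1],[-3,-1,97,0,0,0,-1],[-3,-1,97,0,0,0,-1]], force=20)

```text
time: 2.45
position: [0.4736, -0.192, 0.0134]
tool_rot: [0.616, 0.788, 0.001, 0.0]
ft_force: [-0.7, 1.0, 0.1]
grip_width: 0.0447
```

Emit:
carry_out(series=[[0,0,0,0,0,0,-1],[0,0,0,0,0,0,-1]])

```text
time: 2.7
position: [0.4737, -0.1919, 0.0136]
tool_rot: [0.616, 0.788, 0.001, 0.0]
ft_force: [-0.1, -0.6, 2.1]
grip_width: 0.0345
```

Emit:
carry_out(series=[[0,0,-30,0,0,0,-1],[0,0,-80,0,0,0,-1],[0,0,-80,0,0,0,-1]])

```text
time: 3.08
position: [0.4758, -0.1933, 0.0965]
tool_rot: [0.616, 0.788, 0.001, 0.004]
ft_force: [0.2, -0.3, -0.6]
grip_width: 0.0347
```

```bash
python3 -c "
from h import *
need(.621,.298,.094,13.9)"
```

```text
t 3.08 shift [441.7 259.4   1.8] rotvec [0.35 0.29 0.06] q6end -1 rows 8.2 f [ 0.2 -0.3 -0.6] w 34.7
```

Emit:
carry_out(series=[[30,18,2,0,0,0,-1],[80,47,2,0,0,0,-1],[133,78,2,0,0,0,-1],[186,109,2,0,0,0,-1],[239,140,2,0,0,0,-1],[292,171,2,0,0,0,-1],[345,203,2,0,0,0,-1],[390,229,2,0,0,0,-1]])

```text
time: 4.08
position: [0.6034, 0.2428, 0.0922]
tool_rot: [0.615, 0.788, 0.0, 0.003]
ft_force: [1.1, -1.3, -0.5]
grip_width: 0.0342
```

Emit:
carry_out(series=[[35,20,0,0,0,0,-1],[51,30,0,0,0,0,-1],[51,30,0,0,0,0,-1],[51,30,0,0,0,0,-1]])

```text
time: 4.58
position: [0.6195, 0.2977, 0.0914]
tool_rot: [0.616, 0.788, -0.001, 0.003]
ft_force: [-0.1, -0.9, -1.1]
grip_width: 0.0342
```

```bash
python3 -c "
from h import *
need(.621,.298,.0185,13.9)
shot('wrist','w2');shot('top','t2')
"
```

```text
t 4.58 shift [ 0.4  1.4 72.9] rotvec [0.1  0.34 0.06] q6end 3 rows 1.2 f [-0.1 -0.9 -1.1] w 34.2
```

View pics/w2.png

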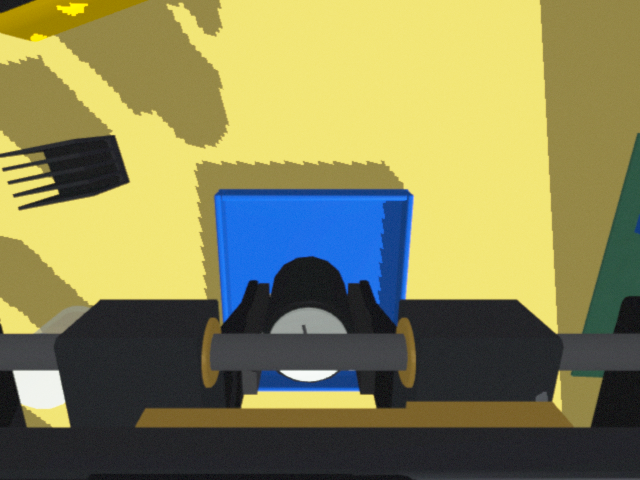

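Emit:
carry_out(series=[[0,1,30,0,0,0,-1],[0,1,55,0,0,0,-1],[0,1,65,0,0,0,-1],[0,1,68,0,0,0,-1],[0,1,69,0,0,0,-1],[0,1,69,0,0,0,-1]])

```text
time: 5.42
position: [0.6218, 0.2977, 0.024]
tool_rot: [0.616, 0.788, 0.0, 0.004]
ft_force: [0.7, 0.9, -0.3]
grip_width: 0.0346
```

Emit:
carry_out(series=[[0,0,3,0,0,0,-1],[0,0,5,0,0,0,-1],[0,0,6,0,0,0,-1],[0,0,6,0,0,0,-1]])

```text
time: 5.92
position: [0.6218, 0.2977, 0.0178]
tool_rot: [0.616, 0.788, 0.0, 0.003]
ft_force: [-1.0, 0.0, -0.6]
grip_width: 0.0342
```

```bash
python3 -c "
from h import *
need(.621,.298,.0185,13.9)"
```

```text
t 5.92 shift [ 0.5 -0.7 -0.7] rotvec [0.24 0.31 0.02] q6end 3 rows 0.0 f [-1.   0.  -0.6] w 34.2
```

Emit:
carry_out(series=[[0,0,0.5,0,0,0,-1],[0,0,1,0,0,0,-1],[0,0,1,0,0,0,-1]])

```text
time: 6.3
position: [0.6219, 0.2976, 0.0176]
tool_rot: [0.616, 0.788, 0.0, 0.004]
ft_force: [-1.7, -0.5, 6.1]
grip_width: 0.0343
```

Contact at 6 N. I'll release partway so the fingers stay clear of the tray walls.

Emit:
carry_out(series=[[0,0,0,0,0,0,-0.1],[0,0,0,0,0,0,0.2],[0,0,0,0,0,0,0.2],[0,0,0,0,0,0,0.2],[0,0,-20,0,0,0,0.2],[0,0,-60,0,0,0,0.2],[0,0,-92,0,0,0,1],[0,0,-92,0,0,0,1]])

```text
time: 7.3
position: [0.6242, 0.299, 0.1146]
tool_rot: [0.616, 0.788, 0.004, 0.006]
ft_force: [0.3, -0.4, -0.0]
grip_width: 0.0649
```

```bash
python3 -c "
from h import *
need(.482,.0735,.11,13.9)
shot('wrist','w3')"
```

```text
t 7.3 shift [-184.7 -192.3    2.9] rotvec [0.78 0.29 0.02] q6end -14 rows 4.3 f [ 0.3 -0.4 -0. ] w 64.9
```

View pics/w3.png

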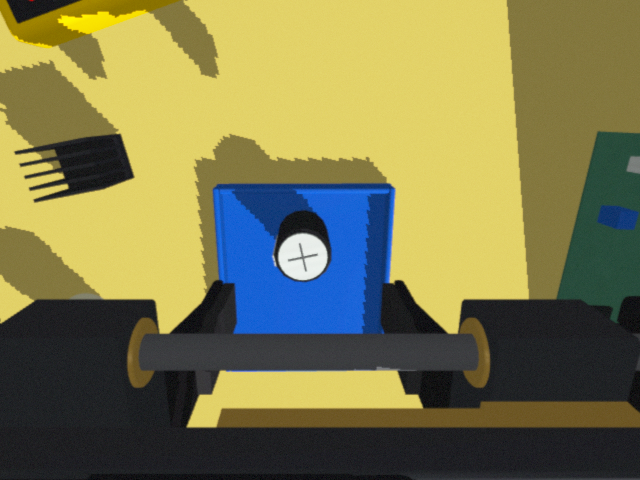

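The black capacitor is upright in the tray at (303,257). Next is the blue one.

Emit:
carry_out(series=[[-40,-42,3,-0.7,0,0,1],[-100,-104,3,-0.7,0,0,1],[-150,-156,3,-0.7,0,0,1],[-185,-192,3,-0.7,0,0,1],[-185,-192,3,-0.7,0,0,1],[-185,-192,3,-0.7,0,0,1],[-185,-192,3,-0.7,0,0,1]])

```text
time: 8.22
position: [0.4814, 0.0731, 0.1083]
tool_rot: [0.616, 0.788, 0.007, 0.009]
ft_force: [0.7, -0.2, 1.3]
grip_width: 0.0869
```

```bash
python3 -c "
from h import *
need(.482,.0725,.012,13.9)
c=shot('wrist','w4');print(proj(c,[.482,.0725,.045]))
v=c['pixels'][200:300,260:360].astype(int)"
```

```text
t 8.22 shift [-0.2 -1.7 96.3] rotvec [1.24 0.3  0.02] q6end -19 rows 1.5 f [ 0.7 -0.2  1.3] w 86.9
(np.float64(306.9933080945569), np.float64(253.8523984167318))
```

View pics/w4.png

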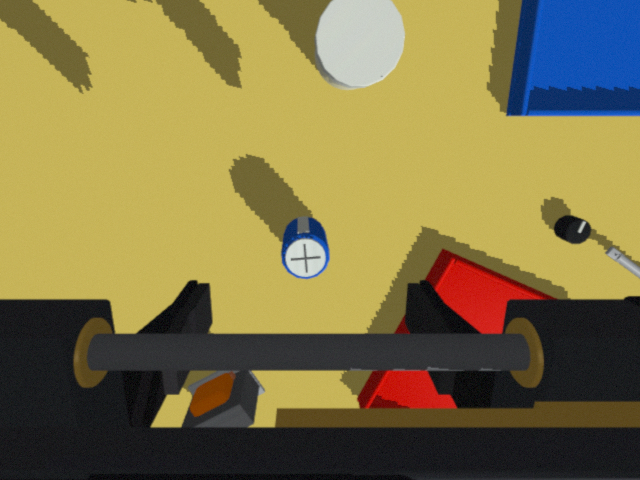

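Emit:
carry_out(series=[[-1,-1,45,1.2,0,0,1],[-1,-1,80,1.2,0,0,1],[-1,-1,96,1.2,0,0,1],[-1,-1,96,1.2,0,0,-1],[-1,-1,96,1.2,0,0,-1],[-1,-1,96,1.2,0,0,-1],[-1,-1,96,1.2,0,0,-1],[-1,-1,96,1.2,0,0,-1]])

```text
time: 9.28
position: [0.4833, 0.0721, 0.0129]
tool_rot: [0.616, 0.788, -0.001, 0.003]
ft_force: [0.4, 0.3, 0.4]
grip_width: 0.0453
```

Emit:
carry_out(series=[[0,0,0,0,0,0,-1],[0,0,0,0,0,0,-1],[0,0,0,0,0,0,-1]])

```text
time: 9.65
position: [0.4833, 0.072, 0.013]
tool_rot: [0.616, 0.788, -0.001, 0.003]
ft_force: [-0.4, -0.3, 4.5]
grip_width: 0.0297
```

```bash
python3 -c "
from h import *
need(.637,.234,.094,13.9)"
```

```text
t 9.65 shift [119.6 188.4 -81.3] rotvec [0.11 0.33 0.06] q6end -6 rows 3.8 f [-0.4 -0.3  4.5] w 29.7
```

Emit:
carry_out(series=[[0,0,-30,0,0,0,-1],[0,0,-75,0,0,0,-1],[20,31,-82,0,0,0,-1],[50,79,-82,0,0,0,-1],[80,126,-82,0,0,0,-1],[108,170,-82,0,0,0,-1],[120,188,-82,0,0,0,-1],[120,188,-82,0,0,0,-1]])

```text
time: 10.65
position: [0.6368, 0.2354, 0.0939]
tool_rot: [0.615, 0.788, -0.001, 0.003]
ft_force: [-0.9, -0.7, -0.9]
grip_width: 0.0297
```

Emit:
carry_out(series=[[0,0,0,0,0,0,-1],[0,0,0,0,0,0,-1]])

```text
time: 10.9
position: [0.6357, 0.2343, 0.0936]
tool_rot: [0.616, 0.788, -0.002, 0.002]
ft_force: [0.1, -1.4, -0.2]
grip_width: 0.0294
```

```bash
python3 -c "
from h import *
need(.637,.234,.022,13.9);shot('wrist','w5')"
```

```text
t 10.9 shift [-0.2  1.2 71.6] rotvec [0.   0.33 0.12] q6end -3 rows 1.1 f [ 0.1 -1.4 -0.2] w 29.4
```

View pics/w5.png

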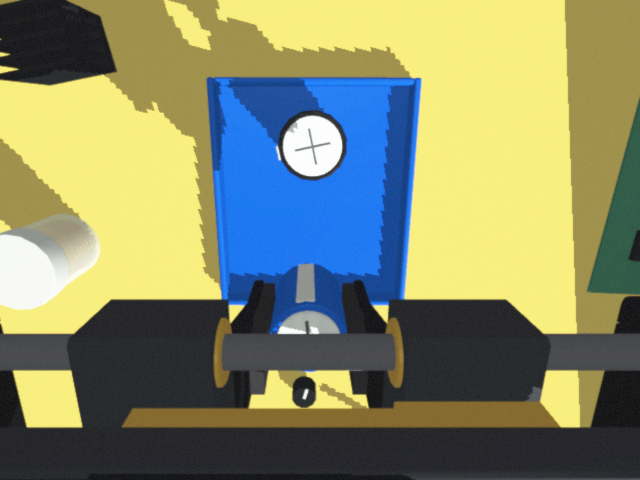

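```bash
python3 -c "
from h import *
c=load('w5')
for p in [(.6458,.198,.018),(.612,.334,.018),(.637,.234,.004),(.621,.298,.054)]: print(p,np.round(proj(c,p)))
for u,v in [(312,79),(315,303)]: print(ray(c,u,v,.018))
print(ray(c,312,146,.054))"
```

```text
(0.6458, 0.198, 0.018) [310. 301.]
(0.612, 0.334, 0.018) [311.  71.]
(0.637, 0.234, 0.004) [310. 240.]
(0.621, 0.298, 0.054) [311. 144.]
[0.61363686 0.3301362  0.018     ]
[0.64930371 0.19708421 0.018     ]
[0.62163706 0.29727023 0.054     ]
```

Measurements agree to 1–4 mm. Lowering.

Emit:
carry_out(series=[[0,1,30,0,0,0,-1],[0,1,55,0,0,0,-1],[0,1,67,0,0,0,-1],[0,1,72,0,0,0,-1],[0,1,74,0,0,0,-1],[0,1,75,0,0,0,-1],[0,1,75,0,0,0,-1]])

```text
time: 11.82
position: [0.6375, 0.2344, 0.0195]
tool_rot: [0.616, 0.788, -0.001, 0.003]
ft_force: [0.3, 0.8, -0.2]
grip_width: 0.0297
```

Emit:
carry_out(series=[[0,0,1,0,0,0,-1],[0,0,2,0,0,0,-1],[0,0,3,0,0,0,-1],[0,0,3,0,0,0,-1]])

```text
time: 12.32
position: [0.6376, 0.2344, 0.017]
tool_rot: [0.616, 0.788, -0.001, 0.003]
ft_force: [-1.4, -0.5, 3.8]
grip_width: 0.0299
```

Emit:
carry_out(series=[[0,0,0,0,0,0,-0.1],[0,0,0,0,0,0,0.1],[0,0,0,0,0,0,0.1],[0,0,0,0,0,0,0.1],[0,0,-20,0,0,0,0.1],[0,0,-60,0,0,0,0.1],[0,0,-95,0,0,0,1],[0,0,-95,0,0,0,1]])

```text
time: 13.32
position: [0.6403, 0.2356, 0.1173]
tool_rot: [0.615, 0.788, 0.003, 0.006]
ft_force: [0.4, 0.2, 0.1]
grip_width: 0.0607
```

```bash
python3 -c "
from h import *
need(.474,.313,.11,25.7)
"
```

```text
t 13.32 shift [ 115.4 -142.7    5. ] rotvec [  0.62   0.43 -11.67] q6end -1 rows 2.9 f [0.4 0.2 0.1] w 60.7
```

Emit:
carry_out(series=[[25,-31,5,0.6,0.4,-6,1],[60,-74,5,0.6,0.4,-11.5,1],[95,-117,5,0.6,0.4,-11.5,1],[115,-143,5,0.6,0.4,-11.5,1],[115,-143,5,0.6,0.4,-11.5,1],[115,-143,5,0.6,0.4,-11.5,1]])

```text
time: 14.08
position: [0.4749, 0.3126, 0.1102]
tool_rot: [0.533, 0.846, 0.001, 0.001]
ft_force: [0.4, 0.0, 0.2]
grip_width: 0.0873
```

```bash
python3 -c "
from h import *
need(.474,.313,.012,25.7)
c=shot('wrist','w6');a=np.radians(25.7)
for sx,sy in [(0,0),(1,1),(1,-1),(-1,-1),(-1,1)]:
  x,y=sx*.021,sy*.015; print(np.round(proj(c,[.474+x*np.cos(a)-y*np.sin(a),.313+x*np.sin(a)+y*np.cos(a),.045])))"
```

```text
t 14.07 shift [ 0.8 -0.8 98.2] rotvec [ 0.11  0.05 -0.17] q6end -3 rows 1.6 f [0.4 0.  0.2] w 87.3
[308. 251.]
[343. 227.]
[342. 274.]
[274. 274.]
[272. 227.]
```

View pics/w6.png

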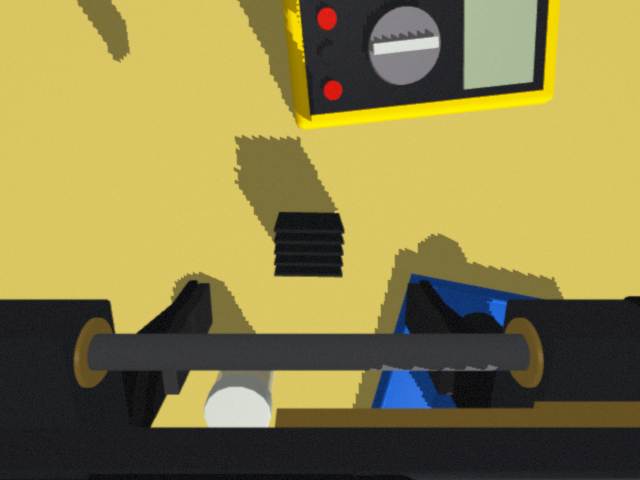

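The sink is aligned and centred at (308,252). Descending.

Emit:
carry_out(series=[[0,-1,45,0,0,0,1],[0,-1,80,0,0,0,1],[0,-1,98,0,0,0,1],[0,-1,98,0,0,0,-1],[0,-1,98,0,0,0,-1],[0,-1,98,0,0,0,-1],[0,-1,98,0,0,0,-1],[0,-1,98,0,0,0,-1]])

```text
time: 15.12
position: [0.4749, 0.3122, 0.0127]
tool_rot: [0.534, 0.846, 0.001, 0.001]
ft_force: [-0.8, 0.1, 0.3]
grip_width: 0.0448
```

Emit:
carry_out(series=[[0,0,0,0,0,0,-1],[0,0,0,0,0,0,-1]])

```text
time: 15.38
position: [0.4748, 0.3121, 0.0127]
tool_rot: [0.534, 0.846, 0.001, 0.001]
ft_force: [-0.6, 0.7, -0.3]
grip_width: 0.0421
```

```bash
python3 -c "
from h import *
need(.633,-.206,.094,-1.1);need(.621,-.206,.105,-1.1)"
```

```text
t 15.38 shift [-535.8  -80.1  -81. ] rotvec [1.80e-01 2.00e-02 2.66e+01] q6end -28 rows 8.8 f [-0.6  0.7 -0.3] w 42.1
t 15.38 shift [-530.7  -90.9  -92. ] rotvec [1.80e-01 2.00e-02 2.66e+01] q6end -28 rows 8.7 f [-0.6  0.7 -0.3] w 42.1
```

Emit:
carry_out(series=[[0,0,-30,0,0,0,-1],[0,0,-75,0,0,0,-1],[0,0,-90,0,0,0,-1],[-30,-5,-90,0,0,2,-1],[-85,-13,-90,0,0,8,-1],[-140,-21,-90,0,0,15,-1],[-195,-29,-90,0,0,22,-1],[-250,-37,-90,0,0,26.6,-1]])

```text
time: 16.38
position: [0.5486, 0.0689, 0.102]
tool_rot: [0.715, 0.699, 0.001, 0.0]
ft_force: [0.9, -0.3, -0.8]
grip_width: 0.0417
```

```bash
python3 -c "
from h import *
need(.632,-.208,.094,-1.1)"
```

```text
t 16.38 shift [-275.    89.5    8. ] rotvec [ 0.09 -0.04 -0.16] q6end -29 rows 4.6 f [ 0.9 -0.3 -0.8] w 41.7
```

Emit:
carry_out(series=[[-54,17,4,0,0,0,-1],[-108,34,8,0,0,0,-1],[-162,52,8,0,0,0,-1],[-216,70,8,0,0,0,-1],[-260,85,8,0,0,0,-1],[-275,90,8,0,0,0,-1],[-275,90,8,0,0,0,-1],[-275,90,8,0,0,0,-1]])

```text
time: 17.38
position: [0.6313, -0.2059, 0.0933]
tool_rot: [0.714, 0.7, 0.001, -0.001]
ft_force: [-0.8, -0.3, 0.0]
grip_width: 0.0423
```

```bash
python3 -c "
from h import *
need(.632,-.208,.0167,-1.1)
c=shot('wrist','w7')
for p in [(.6329,-.171,.018),(.630,-.311,.018),(.632,-.208,.045),(.5716,-.24,.018),(.6916,-.24,.018)]: print(p,np.round(proj(c,p)))"
```

```text
t 17.38 shift [-2.3  0.8 76.6] rotvec [-0.05 -0.14 -0.09] q6end -27 rows 1.2 f [-0.8 -0.3  0. ] w 42.3
(0.6329, -0.171, 0.018) [310. 192.]
(0.63, -0.311, 0.018) [309. 389.]
(0.632, -0.208, 0.045) [310. 266.]
(0.5716, -0.24, 0.018) [218. 298.]
(0.6916, -0.24, 0.018) [402. 295.]
```

View pics/w7.png

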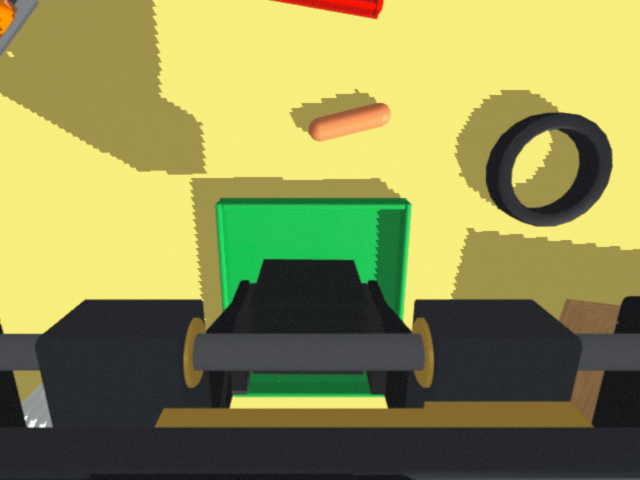

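Emit:
carry_out(series=[[-3,2,30,0,0,0,-1],[-5,2,55,0,0,0,-1],[-5,2,67,0,0,0,-1],[-5,2,72,0,0,0,-1],[-5,2,74,0,0,0,-1],[-5,2,75,0,0,0,-1],[-5,2,75,0,0,0,-1]])

```text
time: 18.3
position: [0.6338, -0.2108, 0.0192]
tool_rot: [0.714, 0.7, 0.001, -0.0]
ft_force: [0.5, -0.7, -0.9]
grip_width: 0.0419
```

Emit:
carry_out(series=[[0,0,1,0,0,0,-1],[0,0,2,0,0,0,-1],[0,0,3,0,0,0,-1],[0,0,3,0,0,0,-1]])

```text
time: 18.8
position: [0.6339, -0.2109, 0.0167]
tool_rot: [0.714, 0.7, 0.001, -0.0]
ft_force: [-1.4, -0.3, 3.9]
grip_width: 0.0418
```

Emit:
carry_out(series=[[0,0,0,0,0,0,0.1],[0,0,0,0,0,0,0.3],[0,0,0,0,0,0,0.3],[0,0,0,0,0,0,0.3],[0,0,-20,0,0,0,0.3],[0,0,-60,0,0,0,0.3],[0,0,-95,0,0,0,1],[0,0,-95,0,0,0,1]])

```text
time: 19.8
position: [0.6366, -0.2124, 0.1169]
tool_rot: [0.714, 0.7, 0.002, 0.004]
ft_force: [1.0, 0.9, -0.2]
grip_width: 0.0693
```

```bash
python3 -c "
from h import *
need(.445,-.331,.11,-30)
shot('wrist','w8')
"
```

```text
t 19.8 shift [-122.4 -189.2    5.5] rotvec [5.500e-01 2.000e-02 2.884e+01] q6end -16 rows 3.6 f [ 1.   0.9 -0.2] w 69.3
```

View pics/w8.png

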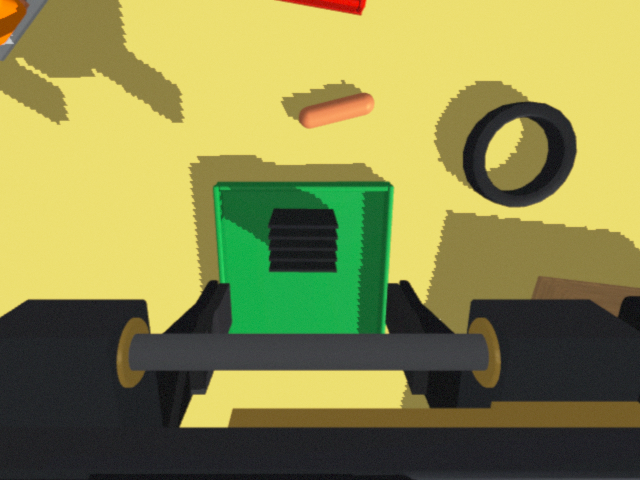

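The black sink is upright in the green tray at (303,240). On to the silver sink.

Emit:
carry_out(series=[[-25,-40,5,0.5,0,8,1],[-60,-93,5,0.5,0,18,1],[-95,-147,5,0.5,0,28.8,1],[-122,-189,5,0.5,0,28.8,1],[-122,-189,5,0.5,0,28.8,1],[-122,-189,5,0.5,0,28.8,1],[-122,-189,5,0.5,0,28.8,1]])

```text
time: 20.72
position: [0.4447, -0.329, 0.1086]
tool_rot: [0.865, 0.501, -0.001, -0.001]
ft_force: [-0.0, -0.0, -0.4]
grip_width: 0.0873
```

```bash
python3 -c "
from h import *
need(.445,-.331,.012,-30)
c=shot('wrist','w9');a=np.radians(-30)
for sx,sy in [(0,0),(1,1),(1,-1),(-1,-1),(-1,1)]:
  x,y=sx*.02,sy*.02; print(np.round(proj(c,[.445+x*np.cos(a)-y*np.sin(a),-.331+x*np.sin(a)+y*np.cos(a),.04])))"
```

```text
t 20.73 shift [-1.6  1.6 96.6] rotvec [-0.19  0.01  0.14] q6end -18 rows 1.5 f [-0.  -0.  -0.4] w 87.3
[310. 253.]
[343. 222.]
[341. 283.]
[278. 283.]
[277. 221.]
```

View pics/w9.png

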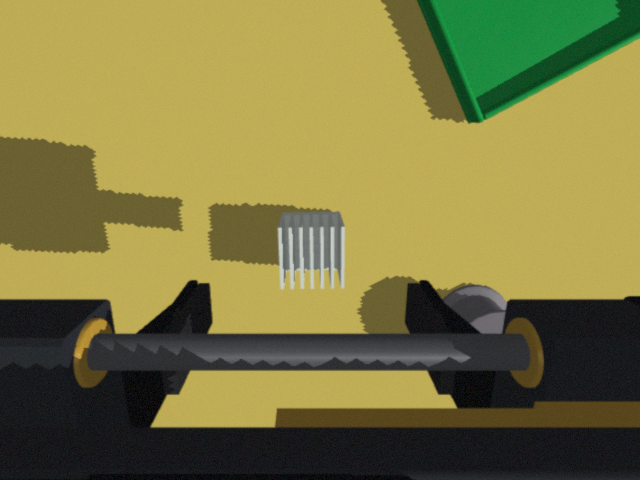

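```bash
python3 - <<'E'
from h import *
a=load('scene0');b=load('top0')
for z in (.03,.04,.05,.06,.07): print(z,ray(a,82,211,z)[:2].round(3),ray(b,555,231,z)[:2].round(3))
im=cv2.cvtColor(a['pixels'],cv2.COLOR_RGB2BGR)[180:260,40:160]; im2=cv2.cvtColor(b['pixels'],cv2.COLOR_RGB2BGR)[205:285,490:610]
cv2.imwrite('pics/sp.png',np.hstack([cv2.resize(i,None,fx=3.3,fy=3.3,interpolation=0) for i in(im,im2)]))
E
```

```text
0.03 [ 0.502 -0.454] [ 0.524 -0.445]
0.04 [ 0.513 -0.444] [ 0.522 -0.441]
0.05 [ 0.525 -0.433] [ 0.52  -0.436]
0.06 [ 0.536 -0.423] [ 0.518 -0.431]
0.07 [ 0.548 -0.412] [ 0.516 -0.427]
```

View pics/sp.png

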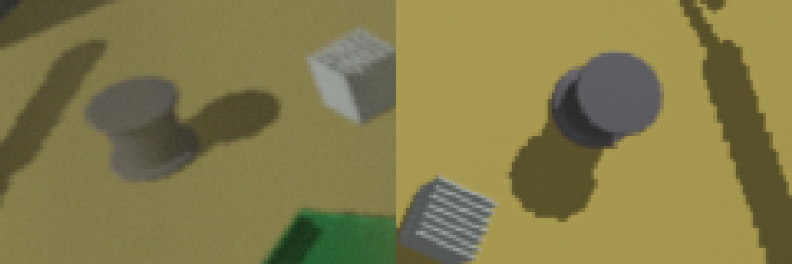

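The spool is about 50 mm tall and 100 mm away, which leaves enough clearance. I'll descend with a slightly narrower opening.

Emit:
carry_out(series=[[-3,1.5,40,0,0,0,0.6],[-3,1.5,75,0,0,0,0.6],[-3,1.5,97,0,0,0,0.6],[-3,1.5,97,0,0,0,-1],[-3,1.5,97,0,0,0,-1],[-3,1.5,97,0,0,0,-1],[-3,1.5,97,0,0,0,-1],[-3,1.5,97,0,0,0,-1]])

```text
time: 21.78
position: [0.4449, -0.3326, 0.0127]
tool_rot: [0.865, 0.501, -0.001, -0.0]
ft_force: [1.6, 0.8, 6.2]
grip_width: 0.0398
```

```bash
python3 -c "
from h import *
need(.632,-.281,.1,-1.1)"
```

```text
t 21.77 shift [137.9 136.5 -87.6] rotvec [-8.000e-02  1.000e-02 -2.875e+01] q6end -34 rows 3.4 f [1.6 0.8 6.2] w 39.8
```

Emit:
carry_out(series=[[0,0,-30,0,0,0,-1],[0,0,-75,0,0,0,-1],[15,15,-88,0,0,-5,-1],[50,48,-88,0,0,-13,-1],[85,82,-88,0,0,-21,-1],[120,115,-88,0,0,-28.8,-1],[140,135,-88,0,0,-28.8,-1],[140,135,-88,0,0,-28.8,-1]])

```text
time: 22.78
position: [0.6333, -0.2774, 0.1]
tool_rot: [0.713, 0.702, -0.0, -0.0]
ft_force: [-1.2, -1.0, -0.9]
grip_width: 0.0398
```

Emit:
carry_out(series=[[0,0,0,0,0,0,-1],[0,0,0,0,0,0,-1]])

```text
time: 23.02
position: [0.6319, -0.2776, 0.0998]
tool_rot: [0.713, 0.701, -0.001, -0.001]
ft_force: [0.5, -0.3, -0.2]
grip_width: 0.0399
```

```bash
python3 -c "
from h import *
need(.633,-.278,.0167,-1.1)
c=shot('wrist','w10')
print(proj(c,(.6339,-.2109,.049)))"
```

```text
t 23.02 shift [-0.4  1.3 83.1] rotvec [-0.13 -0.02  0.13] q6end -32 rows 1.3 f [ 0.5 -0.3 -0.2] w 39.9
(np.float64(310.0760427718138), np.float64(140.30490661904133))
```

View pics/w10.png

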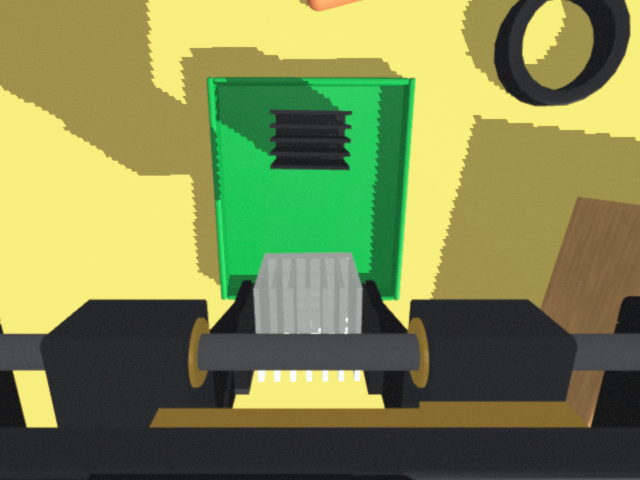

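Emit:
carry_out(series=[[0,1,30,0,0,0,-1],[0,1,58,0,0,0,-1],[0,1,73,0,0,0,-1],[0,1,78,0,0,0,-1],[0,1,80,0,0,0,-1],[0,1,81,0,0,0,-1],[0,1,81,0,0,0,-1]])

```text
time: 23.95
position: [0.6334, -0.278, 0.0197]
tool_rot: [0.713, 0.701, -0.0, -0.0]
ft_force: [-0.4, -1.2, -0.8]
grip_width: 0.0395
```

Emit:
carry_out(series=[[0,0,1,0,0,0,-1],[0,0,2,0,0,0,-1],[0,0,3,0,0,0,-1],[0,0,3.5,0,0,0,-1],[0,0,3.5,0,0,0,-1]])

```text
time: 24.58
position: [0.6334, -0.278, 0.0167]
tool_rot: [0.713, 0.701, -0.0, -0.0]
ft_force: [-0.9, 0.2, 4.1]
grip_width: 0.0399
```

Emit:
carry_out(series=[[0,0,0,0,0,0,0.1],[0,0,0,0,0,0,0.3],[0,0,0,0,0,0,0.3],[0,0,0,0,0,0,0.3],[0,0,-20,0,0,0,0.3],[0,0,-60,0,0,0,0.3],[0,0,-95,0,0,0,1],[0,0,-95,0,0,0,1]])

```text
time: 25.58
position: [0.6362, -0.2796, 0.1171]
tool_rot: [0.713, 0.701, 0.001, 0.005]
ft_force: [0.2, 0.6, 0.5]
grip_width: 0.0696
```

```bash
python3 -c "
from h import *
shot('wrist','w11')
need(.4505,-.065,.11,44.1)
"
```

```text
t 25.62 shift [ 210.6 -187.8    3.3] rotvec [  0.13   0.26 -45.06] q6end -61 rows 4.5 f [-0.4 -0.3 -1. ] w 73.3
```

View pics/w11.png

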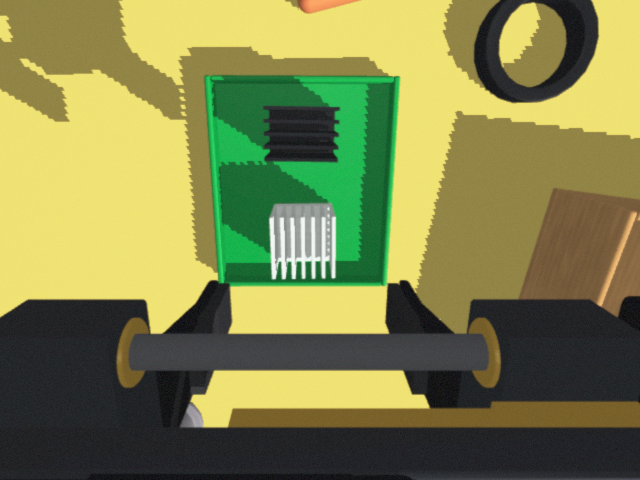

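Both sinks stand upright in the green tray. Next is the transformer.

Emit:
carry_out(series=[[35,-31,3,0,0,-8,1],[80,-71,3,0,0,-18,1],[125,-111,3,0,0,-28,1],[170,-151,3,0,0,-38,1],[211,-188,3,0,0,-45,1],[211,-188,3,0,0,-45,1],[211,-188,3,0,0,-45,1],[211,-188,3,0,0,-45,1]])

```text
time: 26.62
position: [0.4519, -0.0658, 0.1102]
tool_rot: [0.391, 0.92, -0.001, 0.003]
ft_force: [-0.1, 0.1, -0.0]
grip_width: 0.0874
```

```bash
python3 -c "
from h import *
need(.4505,-.065,.010,44.1)
c=shot('wrist','w12');a=np.radians(44.1)
for sx,sy in [(0,0),(1,1),(1,-1),(-1,-1),(-1,1)]:
  x,y=sx*.025,sy*.01; print(np.round(proj(c,[.4505+x*np.cos(a)-y*np.sin(a),-.065+x*np.sin(a)+y*np.cos(a),.044])))"
```

```text
t 26.62 shift [  2.2  -0.5 100.2] rotvec [ 0.06  0.38 -0.12] q6end -66 rows 1.6 f [-0.1  0.1 -0. ] w 87.4
[309. 249.]
[350. 233.]
[349. 264.]
[268. 265.]
[267. 233.]
```

View pics/w12.png

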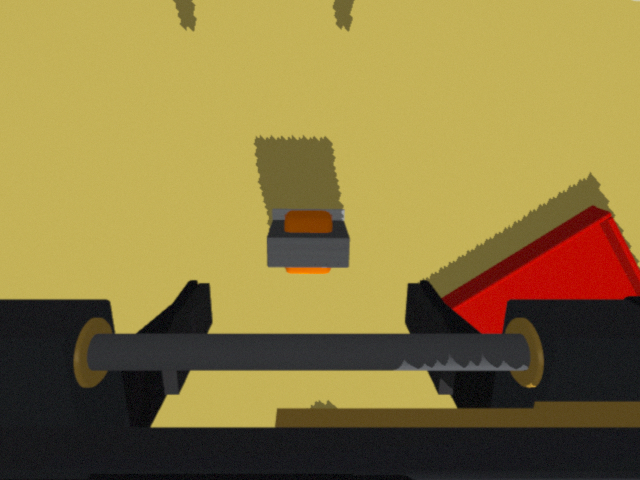

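Emit:
carry_out(series=[[1,-0.5,40,0,0,0,1],[1,-0.5,75,0,0,0,1],[1,-0.5,99,0,0,0,1],[1,-0.5,99,0,0,0,-1],[1,-0.5,99,0,0,0,-1],[1,-0.5,99,0,0,0,-1],[1,-0.5,99,0,0,0,-1],[1,-0.5,99,0,0,0,-1]], force=30)

```text
time: 27.68
position: [0.4516, -0.0659, 0.0119]
tool_rot: [0.391, 0.92, -0.001, 0.004]
ft_force: [-0.6, 0.1, 5.2]
grip_width: 0.0498
```

```bash
python3 -c "
from h import *
need(.625,.008,.095,-10.2)"
```

```text
t 27.68 shift [-67.8 176.2 -82.3] rotvec [ 0.29  0.37 54.17] q6end -3 rows 5.1 f [-0.6  0.1  5.2] w 49.8
```

Emit:
carry_out(series=[[0,0,-30,0,0,0,-1],[0,0,-75,0,0,0,-1],[-8,20,-83,0,0,8,-1],[-22,55,-83,0,0,18,-1],[-36,95,-83,0,0,28,-1],[-50,130,-83,0,0,38,-1],[-62,160,-83,0,0,47,-1],[-68,176,-83,0,0,54,-1]])

```text
time: 28.68
position: [0.6261, 0.0086, 0.0954]
tool_rot: [0.767, 0.641, 0.001, 0.004]
ft_force: [-0.0, 0.6, -2.0]
grip_width: 0.0494
```

Emit:
carry_out(series=[[0,0,0,0,0,0,-1],[0,0,0,0,0,0,-1]])

```text
time: 28.92
position: [0.6244, 0.0087, 0.0948]
tool_rot: [0.767, 0.642, 0.0, 0.003]
ft_force: [0.7, 0.7, -2.5]
grip_width: 0.0498
```

```bash
python3 -c "
from h import *
need(.625,.008,.0159,-10.2)
c=shot('wrist','w13')
for dx,dy in [(0,70),(0,-70),(-60,0),(60,0)]:
  a=np.radians(-10.2);print(np.round(proj(c,(.6245+(dx*np.cos(a)-dy*np.sin(a))/1e3,.0093+(dx*np.sin(a)+dy*np.cos(a))/1e3,.018))))"
```

```text
t 28.93 shift [-0.3  0.3 78.9] rotvec [0.27 0.2  0.1 ] q6end 1 rows 1.3 f [ 0.7  0.7 -2.5] w 49.8
[307. 130.]
[307. 342.]
[212. 245.]
[402. 245.]
```

View pics/w13.png

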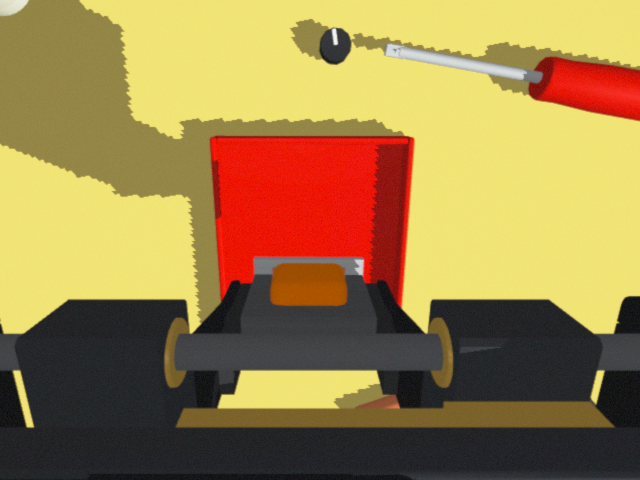

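Tray and tool are aligned, with the far edge at v≈138. Lowering.

Emit:
carry_out(series=[[-1,0,30,0,0,0,-1],[-1,0,55,0,0,0,-1],[-1,0,68,0,0,0,-1],[-1,0,73,0,0,0,-1],[-1,0,76,0,0,0,-1],[-1,0,77,0,0,0,-1],[-1,0,77,0,0,0,-1]])

```text
time: 29.85
position: [0.625, 0.0072, 0.0185]
tool_rot: [0.767, 0.642, 0.001, 0.003]
ft_force: [0.9, 0.5, -1.1]
grip_width: 0.0496
```

Emit:
carry_out(series=[[0,0,1,0,0,0,-1],[0,0,2,0,0,0,-1],[0,0,3,0,0,0,-1],[0,0,3,0,0,0,-1]])

```text
time: 30.35
position: [0.6251, 0.0072, 0.0161]
tool_rot: [0.767, 0.642, 0.001, 0.004]
ft_force: [-1.5, -0.7, 3.6]
grip_width: 0.0496
```

Emit:
carry_out(series=[[0,0,0,0,0,0,0.3],[0,0,0,0,0,0,0.5],[0,0,0,0,0,0,0.5],[0,0,0,0,0,0,0.5],[0,0,-20,0,0,0,0.5],[0,0,-60,0,0,0,0.5],[0,0,-110,0,0,0,0.5],[0,0,-150,0,0,0,0.5]])

```text
time: 31.35
position: [0.6249, 0.0078, 0.1696]
tool_rot: [0.767, 0.642, 0.002, 0.005]
ft_force: [-0.6, -0.0, -0.2]
grip_width: 0.0653
```

Emit:
carry_out(series=[[-60,-60,-30,0,0,0,0.5],[-120,-120,-50,0,0,0,0.5],[-180,-180,-50,0,0,0,0.5],[-220,-180,-50,0,0,0,0.5],[-270,-180,-50,0,0,0,0.5],[-320,-180,-50,0,0,0,0.5],[-320,-180,-50,0,0,0,0.5],[-320,-180,-50,0,0,0,0.5]])

```text
time: 32.35
position: [0.3908, -0.2758, 0.2197]
tool_rot: [0.767, 0.641, 0.002, 0.005]
ft_force: [-0.3, 0.5, -0.8]
grip_width: 0.0653
```

```bash
python3 -c "
from h import *
shot('scene','s9');shot('top','t9');print(robot.get_obs()['position'])"
```

```text
[ 0.39097284 -0.27364865  0.21913168]
```

View pics/s9.png

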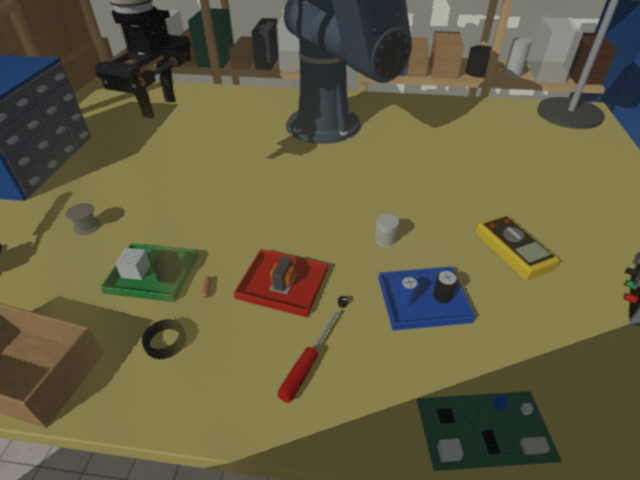

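View pics/t9.png

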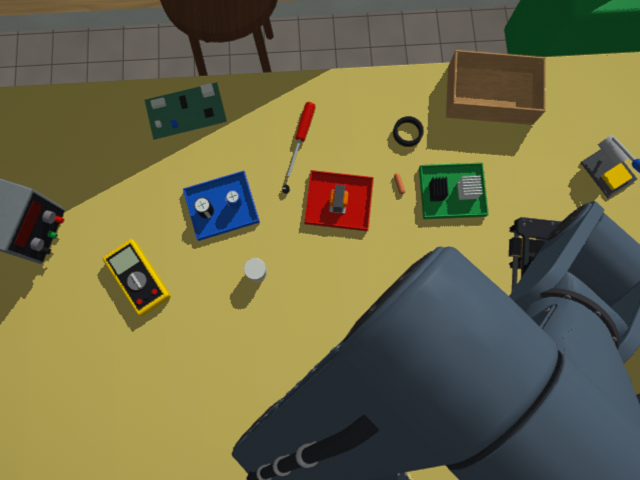

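The top view shows all five parts in their trays, but the black sink is hard to see in the scene view. I'll zoom in there.

```bash
python3 - <<'E'
from h import *
a=load('s9');b=load('t9')
f=lambda i:cv2.resize(cv2.cvtColor(i,cv2.COLOR_RGB2BGR),None,fx=3.9,fy=3.9,interpolation=2)
A=a['pixels'][235:305,100:200];B=b['pixels'][155:225,405:505]
C=a['pixels'][240:310,235:335];D=a['pixels'][262:332,375:475]
cv2.imwrite('pics/z9.png',np.vstack([np.hstack([f(A),f(B)]),np.hstack([f(C),f(D)])]))
E
```

```text
(no output)
```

View pics/z9.png

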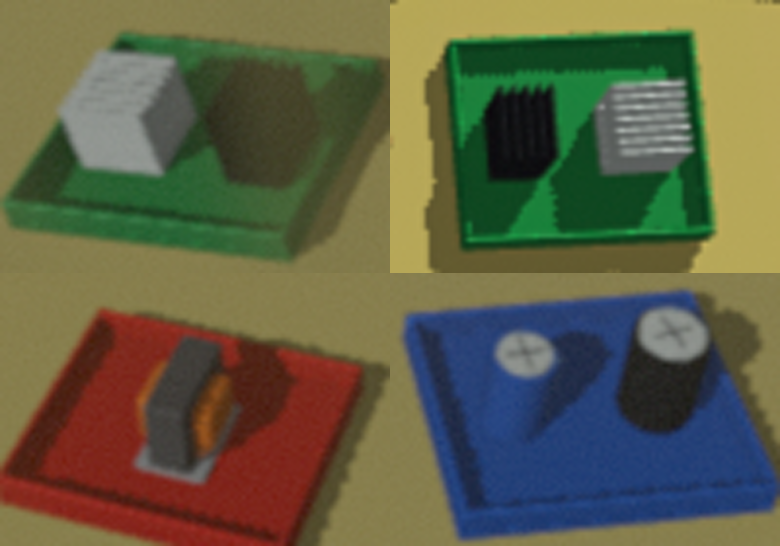

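All five parts stand upright inside their trays. The black sink was only low contrast in the scene view. Handing in.

```bash
python3 -c "
from h import *
print(np.abs(robot.get_obs()['joint_velocities']).max());print(robot.hand_in())"
```

```text
0.01758773497047218
the job is handed in; nothing more can be done
None
```

All five parts are sorted and the job is handed in, at about 32 s on the robot's clock. Both capacitors are in the blue tray, both heat sinks in the green tray and the transformer in the red tray. I lowered each part until it touched the tray floor (about 4–6 N) and then released it with a partial opening.

- **Parts:** the last top and scene pictures show all five standing upright inside their trays, with the gripper clear of everything. The black heat sink was hard to see in the scene view, but a zoom and the top view confirmed it.
- **Bystanders:** the jar and multimeter look unmoved in the pictures; I did not re-measure their positions.
- **Disagreements:** the top and wrist cameras differed by about 1–5 mm. I corrected for this at most of the grasps and when placing the two heat sinks; elsewhere it was within the clearance. No check failed.

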